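# Fit out a dry bath with its blocks, vial and bottle

## Task

Get the dry bath ready for warming the reagents. Set the two loose aluminium blocks into its two empty bays, the two-bore block beside the block with the dial thermometer and the one-bore block beside the tube block, each down flat on the bay floor; then stand the white-capped vial in the bore nearer the thermometer and the larger dropper bottle in the single bore, both upright and down on the bottom of the bore. Leave the smaller dropper bottle and the two blocks already in the bath where they are, and do not tip the vial or the bottle over.

Things in the scene. Friction and masses are not known exactly. Their poses are not given: they have to be found in the camera images.
- dry_bath: Bench dry bath, fixed: grey case 332 mm wide (y), x from -86 (sloping panel, faces robot) to +41 mm, 75 mm high. Origin at counter height under the well's centre; x to its back, y to its left seen from the front. Four bays at x = 0, y = -118.5, -39.5, 39.5, 118.5 mm, each 62 (x) x 75 mm (y), floor z = 55, bevelled rim z = 75; 4 mm ribs between. The two middle bays start empty.
- thermometer_block: Aluminium block 54 (x) x 68 (y) x 45 mm (z) already in one END bay of the bath (left or right varies); on its centre stands a round dial thermometer, 31 mm wide, white face, top 32 mm above the block. Origin at the centre of the block's underside. It is loose, with 3 to 4 mm of play: leave it.
- tube_block: Aluminium block 54 (x) x 68 (y) x 45 mm (z), the tube block, already in the other end bay: six small 14.5 mm bores in two rows. Origin at the centre of its underside. It is loose, with 3 to 4 mm of play: leave it.
- vial_block: Loose aluminium block 54 (x) x 68 (y) x 45 mm (z), about 0.36 kg, standing on the counter, with TWO bores of 28 mm, 20 mm deep, at y = -16 and +16 mm, x = 0 (bore bottoms at z = 25 mm). Origin at the centre of its underside. Alike after a half turn. Grasp it across its 54 mm, near the top: in its bay it stands 25 mm above the rim.
- bottle_block: Loose aluminium block 54 (x) x 68 (y) x 45 mm (z), about 0.32 kg, standing on the counter, with ONE large bore of 42 mm, 30 mm deep, at its centre (bore bottom at z = 15 mm). Origin at the centre of its underside, z up. Alike after a half turn. Grasp it across its 54 mm, near the top.
- vial: Small glass vial with white screw cap, standing on the counter: 22 mm wide, 41 mm high, the cap 20 mm wide from z = 28 to 41 mm, 28 g. Origin at the centre of its underside, z up. In its bore it stands 21 mm out of the block: grasp it by the cap.
- large_bottle: The LARGER of two white dropper bottles, standing on the counter: body 35 mm wide up to z = 62 mm, then a 22 mm nozzle up to 95 mm, 45 g. Origin at the centre of its underside, z up. In its bore its body stands 32 mm out of the block.
- small_bottle: The SMALLER of two white dropper bottles, standing on the counter, not needed: body 30 mm wide up to z = 53 mm, then a 20 mm nozzle up to 82 mm. Origin at the centre of its underside. Leave it where it stands.
- photometer: Tall beige bench instrument with keypad, fixed and never moved, standing left of the dry bath: 340 mm wide and deep, from y = -70 to 270 mm and from x = 530 mm in the world. It is 195 mm high at its front, sloping up to 308 mm at the back. It stands behind some of the loose things, in the way of a straight path to the bath: carry things round its front or above it.
Not all that is in view belongs to the job. Leave any brown look-alike of the vial_block alone.

How it is judged:
By the outcome, as a careful person would: the job done as asked, in the order asked, and still so for the second after the job is handed in, with the robot touching nothing.
It also fails if it takes over 128 s, if anything falls off the work surface, if the arm or the gripper's body presses on something with over 40 N, if the wrist force passes 120 N, or if a joint passes its speed limit or range.

## Robot

A 7-joint arm with a two-finger parallel gripper is mounted at the origin on a cart in front of the work surface, level with it; the furniture and walls round the work are solid. World frame = base frame: x ahead of the robot, y to its left, z up, the work surface at z = 0. Lengths are in m, angles in rad, forces in N, time in s.
With the tool pointing down it reaches from about 0.4 to 0.85 m from the base axis. Payload 10.4 kg.
Tool frame: the origin (TCP) lies at the very end of the fingers, on their centre line; the grasp point (between the pads) lies 19 mm behind it; z points along the fingers, y is the line along which they close (so a half turn about z gives the same grasp; the last joint's range is limited). The gripper opens to 87 mm and grips with 3 to 60 N. Pads are 19 mm wide; open, the fingers measure 117 mm over their backs; the gripper's body (75 mm by 190 mm) begins 51 mm behind the grasp point.
Start: joints at [1.257, 0.332, -0.065, 1.46, 0.022, 1.35, -0.088], TCP at [0.179, -0.599, 0.223] pointing down, gripper open.
Joint ranges: [-2.6, 2.6], [-0.5, 2.12], [-1.47, 1.34], [0.16, 2.42], [-1.27, 4.41], [0.06, 2.06], [-2.6, 2.6]. Speed limits (rad/s): [2.22, 2.22, 2.79, 2.79, 3.14, 3.14, 3.14].

## Interface

Orientations are given as a unit quaternion [x, y, z, w].
In Python, from bench import r gives the robot as it stands.
- The arm moves only by the shell command python3 -m jog FILE [FORCE], which reads ROWS from the file FILE. ROWS is a JSON list of rows, 1 to 12 of them, each an object with the fields pos (a list: dx, dy, dz in m), rz (a turn about the tool's z in rad), finger_gap (the finger opening in m); a field left out counts as zero (the opening has to be given); each row is the pose to reach, as a shift and turn from the pose commanded when the command began, along the tool's axes at that moment; what a row does not reach only later rows make up. A row lasts 1/10 s, in which the tool goes at most 0.05 m and 0.15 rad, less where a joint would pass 70% of its speed; a pose out of reach is approached as far as the arm can. The fingers move at their own pace and stop on an object; FORCE is the grip in N (left out, the last holds). Time passes only in rows, so rows that do not move let the fingers close. It prints the time, the measured TCP pose, the force, the opening and the grip force at its end. Input that does not fit is refused with a message, and nothing moves.
- r.read_state(): the state, without advancing time (a new reading comes with each control period).
- r.camera(name): name is "scene" or "top" or "wrist"; returns a dict with "img" (480x640x3 uint8, red, green, blue), "fx", "fy", "cx", "cy" (pixels), "pose" (4x4, takes a point from camera to world coordinates). Camera axes: x right, y down, z forward; pixel columns grow to the right and rows downward; lengths in m; the calibration is good to about 2 mm. A picture is of the moment at which its call begins. There is no depth.
- r.close_job(): hands the job in; it is judged then, once.
Trained networks look in the newest picture that a camera, given by its name, has taken for a name from the list of things; names that differ only in an ending like _2 or _b are one class to them, and where a whole thing is asked for, a point or a joint stands for the part that bears it (a point fixed in the world has none). Each returns a list of dicts, best first, with "p" (0 to 1); they miss things now and then, are a little off and sometimes report something else, mostly with a low value. They report only what shows in the picture. A call takes as long as a camera call. They do not tell look-alikes from the thing itself.
- r.recognise(camera, label): "position" ([column, row] as shares, 0 to 1, of the picture: columns of its width, rows of its height, amid what is visible of it).
- r.regions_of(camera, label): "pixels" (480x640 bool, what is visible of it) and "position" ([column, row] as shares, 0 to 1, of the picture: columns of its width, rows of its height, amid what is visible of it).
The state is a dict: "time": time; "joint_positions": joint angles; "joint_vel": joint speeds; "joint_torque": joint torques, N m; "ee_pos": TCP position; "eef_rot": TCP orientation; "ft_force": force on the tool from outside, world axes, zero at the start; "torque": the same for the moment, N m; "width": finger opening in m; "grip_force": force on a finger pad.
Only numpy, scipy, OpenCV 4.12 (cv2) and the standard library are available. Lean on these libraries where they do the work, as an engineer would, in place of code of your own. Each camera call takes 0.05 s, during which the arm holds its last target. There are 200 camera calls.

## Working session

There is one attempt and no reset: what is moved stays moved. The work goes in short steps, Python scripts to look and compute and a shell command to move; the robot and the scene stay as the last step left them, time stands still between calls to the robot, and variables do not carry over. Pictures are saved under pics/ and viewed, at most 14 in all, crops included, and the job is handed in when it is done.

```bash
mkdir -p pics; ls; cat > h.py <<'E'
import numpy as np, cv2
from bench import r
from scipy.spatial.transform import Rotation as R
def save(c,n): cv2.imwrite(f'pics/{n}.png',c['img'][:,:,::-1])
def proj(c,P):
    T=np.linalg.inv(c['pose']); q=T[:3,:3]@np.array(P,float)+T[:3,3]
    return np.array([c['fx']*q[0]/q[2]+c['cx'],c['fy']*q[1]/q[2]+c['cy']])
def back(c,uv,z):
    d=c['pose'][:3,:3]@np.array([(uv[0]-c['cx'])/c['fx'],(uv[1]-c['cy'])/c['fy'],1]); o=c['pose'][:3,3]
    return o+d*(z-o[2])/d[2]
def tool():
    s=r.read_state(); return np.array(s['ee_pos']),R.from_quat(s['eef_rot'])
E
python3 - <<'E'
from h import *
s=r.read_state(); print(s); print(R.from_quat(s['eef_rot']).as_matrix().round(3))
L='dry_bath thermometer_block tube_block vial_block bottle_block vial large_bottle small_bottle photometer'.split()
for n in ('top','scene'):
    c=r.camera(n); save(c,n+'0'); print(n,c['fx'],c['pose'].round(3).tolist())
    for l in L:
        print(l,[(round(d['p'],2),np.round(np.array(d['position'])*[640,480]).tolist(), int(d['pixels'].sum())) for d in r.regions_of(n,l)][:4])
E
```

```text
pics
{'time': 0.0, 'joint_positions': array([ 1.25740893,  0.33285637, -0.06471512,  1.46097554,  0.02160842,
        1.34992459, -0.08845246]), 'joint_vel': array([-0.00132711, -0.00108198, -0.00074364,  0.00018523,  0.0003269 ,
       -0.00041317, -0.00052392]), 'joint_torque': array([-2.21615501e-04, -6.23252320e+01,  2.47326004e-02, -3.89892662e+01,
       -6.13116869e-02,  3.96941090e-02,  1.58159460e-04]), 'ee_pos': array([ 0.17907194, -0.598367  ,  0.22174734]), 'eef_rot': array([ 9.89442490e-01,  1.44924190e-01, -1.42904760e-04, -7.19868361e-04]), 'ft_force': array([-0.17713239, -0.18390549,  0.22622242]), 'torque': array([-0.0022811 , -0.01439414, -0.00075209]), 'grip_force': 0.0, 'width': 0.08708965137489819}
[[ 0.958  0.287 -0.   ]
 [ 0.287 -0.958  0.001]
 [-0.    -0.001 -1.   ]]
top 550.1479035570522 [[-0.006, -0.999, 0.047, 0.479], [-1.0, 0.007, 0.007, -0.242], [-0.008, -0.047, -0.999, 1.854], [0.0, 0.0, 0.0, 1.0]]
dry_bath [(0.66, [332.0, 218.0], 3376), (0.34, [347.0, 269.0], 66)]
thermometer_block [(0.57, [366.0, 209.0], 418)]
tube_block [(0.72, [294.0, 203.0], 378)]
v
[... 180 characters left out ...]
.0], 87), (0.31, [196.0, 260.0], 38)]
small_bottle [(0.42, [347.0, 269.0], 86)]
photometer []
scene 535.5123963220766 [[-0.911, -0.189, 0.366, 0.023], [-0.412, 0.453, -0.791, 0.895], [-0.017, -0.871, -0.491, 0.75], [0.0, 0.0, 0.0, 1.0]]
dry_bath [(0.95, [311.0, 226.0], 2696)]
thermometer_block [(0.86, [320.0, 193.0], 475)]
tube_block [(0.62, [280.0, 224.0], 414)]
vial_block [(0.85, [349.0, 257.0], 604), (0.79, [382.0, 211.0], 412), (0.63, [404.0, 186.0], 399)]
bottle_block [(0.58, [267.0, 379.0], 1518)]
vial [(0.54, [281.0, 344.0], 191), (0.2, [319.0, 193.0], 484)]
large_bottle [(0.81, [331.0, 266.0], 383), (0.21, [280.0, 343.0], 191)]
small_bottle [(0.71, [373.0, 229.0], 221)]
photometer []
```

```bash
python3 - <<'E'
import cv2
a=cv2.imread('pics/top0.png')[170:320,120:500]; cv2.imwrite('pics/topc.png',cv2.resize(a,None,fx=2.1,fy=2.1,interpolation=2))
E
```

```text
(no output)
```

View pics/topc.png

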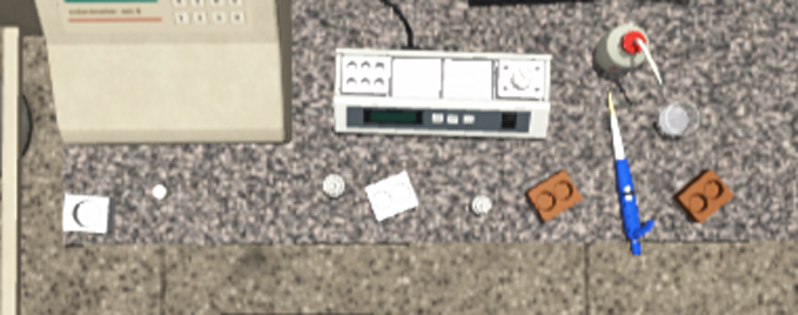

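View pics/scene0.png

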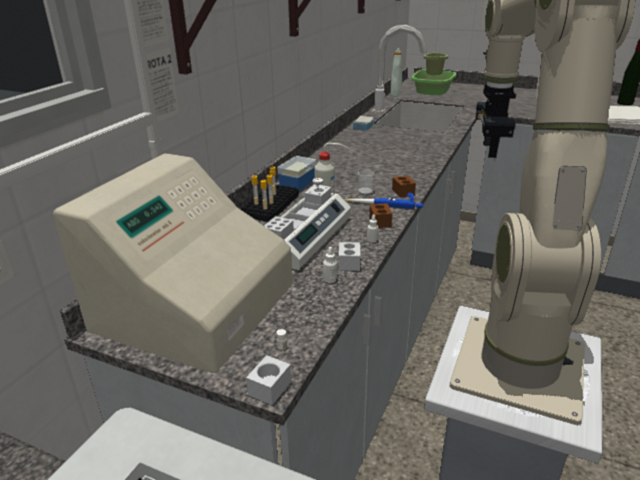

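The top crop shows the silver two-bore block at about (391,196), i.e. full-image px (306,263). The large bottle is at (334,185), or px (279,259), and the small bottle at (481,205), or px (349,268). The vial's white cap is at (159,191), or px (196,261), and the one-bore block at (86,214), or px (161,272). The thermometer is in the right end bay.

Could be mistaken for the target:
- **vial_block:** silver (306,263), brown (385,265) and brown (454,263). I choose the silver one.
- **large_bottle:** (279,259) or (349,268). I choose the left one, which also looks bigger in the scene view.

```bash
python3 - <<'E'
from h import *
c=r.camera('top'); w=r.camera('wrist')
a=c['img'][225:305,130:370]; cv2.imwrite('pics/close.png',cv2.resize(a[:,:,::-1],None,fx=3.3,fy=3.3,interpolation=2))
for n,uv,z in [('vb',(306,263),.045),('bb',(161.5,272),.045),('vial',(196,261),.04),('LB',(279,259),.09),('SB',(349,268),.08),('thermo',(366,207),.13),('tube',(294,205),.1),('bathL',(280,196),.075),('bathR',(381,196),.075),('bathFL',(279.5,232),.02),('bathFR',(380,234),.02)]: print(n,back(c,uv,z).round(3))
p,o=tool(); print(w['fx'],(np.linalg.inv(np.block([[o.as_matrix(),p[:,None]],[np.zeros((1,3)),1]]))@w['pose']).round(4))
E
```

```text
vb [ 0.453 -0.227  0.045]
bb [0.426 0.248 0.045]
vial [0.462 0.136 0.04 ]
LB [ 0.467 -0.141  0.09 ]
SB [ 0.436 -0.365  0.08 ]
thermo [ 0.628 -0.417  0.13 ]
tube [ 0.639 -0.19   0.1  ]
bathL [ 0.671 -0.144  0.075]
bathR [ 0.669 -0.471  0.075]
bathFL [ 0.556 -0.139  0.02 ]
bathFR [ 0.547 -0.474  0.02 ]
343.4334561356119 [[ 6.000e-04 -9.648e-01 -2.628e-01  7.170e-02]
 [ 1.000e+00  2.000e-04  1.400e-03 -7.000e-04]
 [-1.300e-03 -2.628e-01  9.648e-01 -1.615e-01]
 [ 0.000e+00  0.000e+00  0.000e+00  1.000e+00]]
```

View pics/close.png

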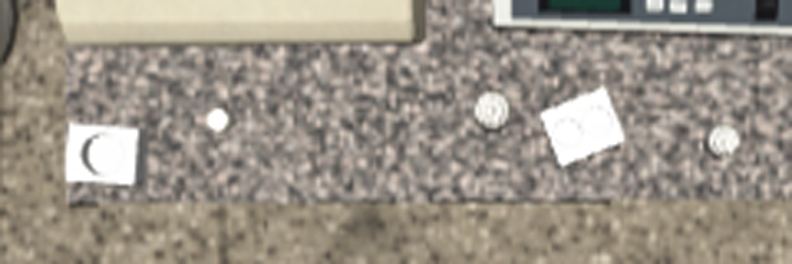

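```bash
echo '[{"pos":[0.339, -0.293, -0.08], "rz":-1.63, "finger_gap":0.087}, {"pos":[0.339, -0.293, -0.08], "rz":-1.63, "finger_gap":0.087}, {"pos":[0.339, -0.293, -0.08], "rz":-1.63, "finger_gap":0.087}, {"pos":[0.339, -0.293, -0.08], "rz":-1.63, "finger_gap":0.087}, {"pos":[0.339, -0.293, -0.08], "rz":-1.63, "finger_gap":0.087}, {"pos":[0.339, -0.293, -0.08], "rz":-1.63, "finger_gap":0.087}, {"pos":[0.339, -0.293, -0.08], "rz":-1.63, "finger_gap":0.087}, {"pos":[0.339, -0.293, -0.08], "rz":-1.63, "finger_gap":0.087}, {"pos":[0.339, -0.293, -0.08], "rz":-1.63, "finger_gap":0.087}, {"pos":[0.339, -0.293, -0.08], "rz":-1.63, "finger_gap":0.087}, {"pos":[0.339, -0.293, -0.08], "rz":-1.63, "finger_gap":0.087}, {"pos":[0.339, -0.293, -0.08], "rz":-1.63, "finger_gap":0.087}]' > m.json && python3 -m jog m.json 25
python3 - <<'E'
from h import *
w=r.camera('wrist'); save(w,'w1'); np.savez('pics/w1.npz',**w)
for l in 'dry_bath thermometer_block tube_block vial_block large_bottle small_bottle'.split():
    print(l,[(round(d['p'],2),np.round(np.array(d['position'])*[640,480]).tolist(), int(d['pixels'].sum()),cv2.minAreaRect(np.argwhere(d['pixels'])[:,::-1].astype(np.float32))) for d in r.regions_of('wrist',l)][:3])
E
```

```text
time: 2.3
ee_pos: [0.4201, -0.2205, 0.3027]
eef_rot: [0.572, 0.82, -0.0, 0.0]
ft_force: [0.0, -0.4, 0.3]
width: 0.0873
grip_force: 0.0
dry_bath [(0.84, [439.0, 263.0], 11955, ((459.5395202636719, 254.31729125976562), (148.83944702148438, 332.3346252441406), 53.841819763183594))]
thermometer_block []
tube_block [(0.85, [498.0, 252.0], 3452, ((499.94683837890625, 254.55096435546875), (62.9223518371582, 64.92506408691406), 27.7585391998291)), (0.38, [374.0, 158.0], 811, ((375.5, 158.5), (29.0, 33.0), 90.0))]
vial_block [(0.61, [336.0, 223.0], 2503, ((335.5, 220.0), (58.0, 43.0), 90.0)), (0.55, [272.0, 371.0], 1409, ((270.6199951171875, 367.3399658203125), (38.18376922607422, 44.12346267700195), 81.8698959350586))]
large_bottle [(0.98, [374.0, 158.0], 817, ((375.5, 158.5), (29.0, 33.0), 90.0))]
small_bottle [(0.71, [292.0, 300.0], 272, ((290.5, 300.0), (14.0, 21.0), 90.0))]
```

View pics/w1.png

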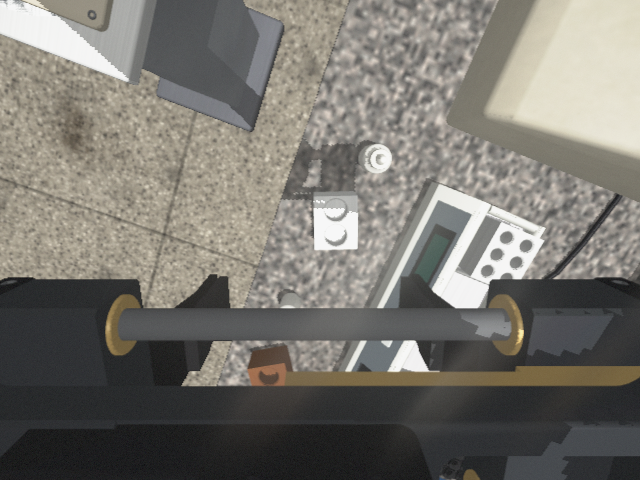

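The wrist view shows the silver two-bore block at about (336,222), the large bottle at (375,158) and the small bottle at (290,298). The brown block is at (270,370), and the gripper hides everything below row 280.

```bash
cat >> h.py <<'E'
from scipy.optimize import minimize
def hull(c,P,S=4):
    p=np.array([proj(c,q) for q in P]); return cv2.convexHull((p*S).astype(np.float32)).reshape(-1,2)
def fit(c,mask,model,x0,steps,S=4):
    big=cv2.resize(mask.astype(np.uint8),None,fx=S,fy=S,interpolation=0)
    def cost(x):
        m=np.zeros_like(big); cv2.fillPoly(m,[np.round(hull(c,model(x),S)+S/2).astype(np.int32)],1)
        return 1-(m&big).sum()/(m|big).sum()
    b=minimize(cost,x0,method='Nelder-Mead',options=dict(initial_simplex=np.vstack([x0]+[np.array(x0)+np.eye(len(x0))[i]*steps[i] for i in range(len(x0))]),xatol=1e-4,fatol=1e-4,maxiter=150))
    return b.x,b.fun
def box(x,z0=0.):
    a=x[2]; Rm=np.array([[np.cos(a),-np.sin(a)],[np.sin(a),np.cos(a)]])
    return [[*(np.array(x[:2])+Rm@[sx*.027,sy*.034]),z0+z] for sx in(-1,1) for sy in(-1,1) for z in(0,.045)]
def overlay(c,polys,crop,name,k=6):
    x0,y0,x1,y1=crop; im=cv2.resize(c['img'][y0:y1,x0:x1,::-1],None,fx=k,fy=k,interpolation=0)
    for P in polys: cv2.polylines(im,[np.round((np.array(P)-[x0,y0]+.5)*k).astype(np.int32)],True,(0,0,255),1)
    cv2.imwrite(f'pics/{name}.png',im)
E
python3 - <<'E'
from h import *
w=r.camera('wrist')
d=r.regions_of('wrist','vial_block')[0]
x,f=fit(w,d['pixels'],box,[.453,-.227,np.radians(20)],[.01,.01,.1]); print(x,np.degrees(x[2]),f,d['p'])
B=box(x); top=[proj(w,B[i]) for i in (1,3,7,5)]; bot=[proj(w,B[i]) for i in (0,2,6,4)]
overlay(w,[top,bot],(290,170,400,270),'ov1',7)
E
```

```text
[ 0.45201128 -0.22778457  0.3468545 ] 19.873298816590218 0.034984703444192244 0.93
```

View pics/ov1.png

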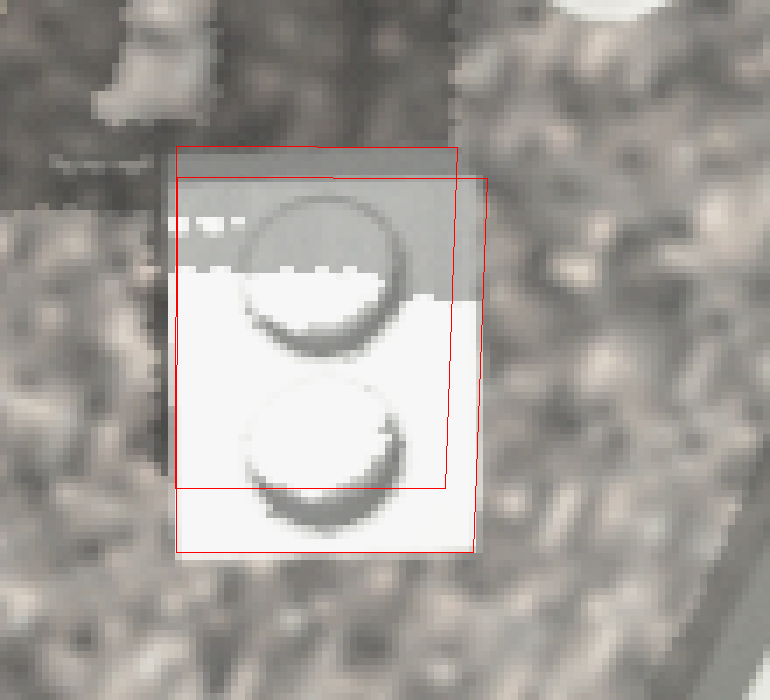

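```bash
echo '[{"pos":[-0.0184, 0.0269, 0.03], "finger_gap":0.087}, {"pos":[-0.0184, 0.0269, 0.08], "finger_gap":0.087}, {"pos":[-0.0184, 0.0269, 0.13], "finger_gap":0.087}, {"pos":[-0.0184, 0.0269, 0.18], "finger_gap":0.087}, {"pos":[-0.0184, 0.0269, 0.23], "finger_gap":0.087}, {"pos":[-0.0184, 0.0269, 0.26], "finger_gap":0.087}, {"pos":[-0.0184, 0.0269, 0.278], "finger_gap":0.087}, {"pos":[-0.0184, 0.0269, 0.278], "finger_gap":0.087}, {"pos":[-0.0184, 0.0269, 0.278], "finger_gap":0.05}, {"pos":[-0.0184, 0.0269, 0.278], "finger_gap":0.05}, {"pos":[-0.0184, 0.0269, 0.278], "finger_gap":0.05}, {"pos":[-0.0184, 0.0269, 0.278], "finger_gap":0.05}]' > m.json && python3 -m jog m.json 35
```

```text
time: 3.95
ee_pos: [0.4521, -0.2293, 0.0255]
eef_rot: [0.573, 0.819, -0.0, 0.001]
ft_force: [1.3, -0.3, 0.2]
width: 0.0627
grip_force: 0.0
```

```bash
echo '[{"finger_gap":0.05}, {"finger_gap":0.05}, {"finger_gap":0.05}, {"pos":[0, 0, -0.04], "finger_gap":0.05}, {"pos":[0, 0, -0.09], "finger_gap":0.05}, {"pos":[-0.03, -0.01, -0.13], "rz":0.1, "finger_gap":0.05}, {"pos":[-0.06, -0.02, -0.17], "rz":0.2, "finger_gap":0.05}, {"pos":[-0.1, -0.03, -0.2], "rz":0.3, "finger_gap":0.05}, {"pos":[-0.132, -0.05, -0.24], "rz":0.347, "finger_gap":0.05}, {"pos":[-0.132, -0.05, -0.29], "rz":0.347, "finger_gap":0.05}, {"pos":[-0.132, -0.05, -0.34], "rz":0.347, "finger_gap":0.05}, {"pos":[-0.132, -0.05, -0.425], "rz":0.347, "finger_gap":0.05}]' > m.json && python3 -m jog m.json 35
echo '[{"finger_gap":0.05}, {"finger_gap":0.05}]' > m.json && python3 -m jog m.json
python3 - <<'E'
from h import *
w=r.camera('wrist'); save(w,'w2')
for l in 'dry_bath thermometer_block tube_block'.split():
  for d in r.regions_of('wrist',l)[:2]: print(l,d['p'],np.array(d['position'])*[640,480],d['pixels'].sum())
E
```

```text
time: 5.15
ee_pos: [0.4491, -0.3702, 0.4098]
eef_rot: [0.706, 0.708, -0.0, -0.001]
ft_force: [1.5, -0.9, -3.0]
width: 0.0538
grip_force: 34.8
time: 5.35
ee_pos: [0.4501, -0.37, 0.4085]
eef_rot: [0.706, 0.708, 0.0, 0.0]
ft_force: [0.1, 0.2, -4.1]
width: 0.0536
grip_force: 34.8
dry_bath 0.83 [418.176 141.888] 18012
dry_bath 0.37 [437.824 238.08 ] 2338
thermometer_block 0.93 [437.184 239.088] 2274
tube_block 0.74 [461.184  61.104] 3502
```

View pics/w2.png

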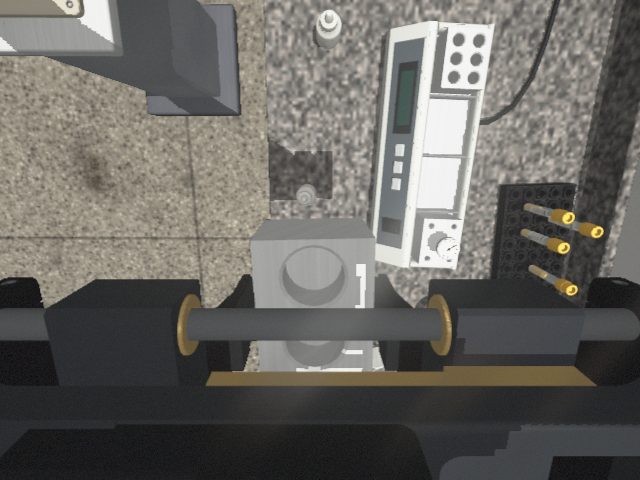

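The block is held, with its bore at (313,272). The bath shows at cols 375–493, with empty bays near (447,125) and (440,182), the thermometer block at (438,243) and the tube block at (465,57). I'll overlay a guessed bath model to measure the pose.

```bash
cat >> h.py <<'E'
def bathpt(b,p):
    a=b[2]; return [b[0]+np.cos(a)*p[0]-np.sin(a)*p[1], b[1]+np.sin(a)*p[0]+np.cos(a)*p[1], p[2]]
def bays(b,z=.075): return [[bathpt(b,(sx*.031,y+sy*.0375,z)) for sx,sy in((-1,-1),(-1,1),(1,1),(1,-1))] for y in(-.1185,-.0395,.0395,.1185)]
E
python3 - <<'E'
from h import *
w=r.camera('wrist'); b=[.63,-.307,.02]
P=[[proj(w,q) for q in B] for B in bays(b)+bays(b,.055)[1:3]]
P.append([proj(w,bathpt(b,q)) for q in((.041,-.166,.075),(.041,.166,.075),(-.086,.166,.0),(-.086,-.166,0))])
np.savez('pics/w2.npz',**w)
overlay(w,P,(365,10,500,275),'ov2',2)
overlay(w,P,(405,80,500,220),'ov3',4)
a=cv2.imread('pics/ov2.png');c=cv2.imread('pics/ov3.png'); H=max(a.shape[0],c.shape[0])
pad=lambda i:cv2.copyMakeBorder(i,0,H-i.shape[0],0,0,0)
cv2.imwrite('pics/ov23.png',np.hstack([pad(a),pad(c)]))
E
```

```text
(no output)
```

View pics/ov23.png

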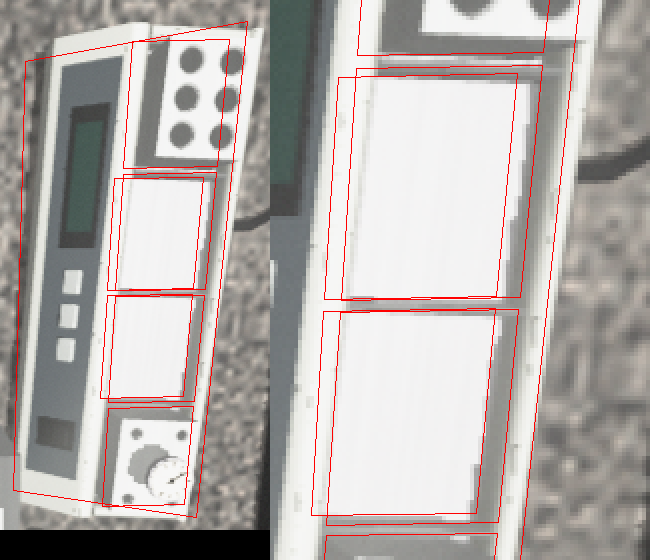

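```bash
python3 - <<'E'
from h import *
from scipy.optimize import least_squares
w=dict(np.load('pics/w2.npz'))
M=[(.031,.077,.055),(.031,.002,.055),(.031,-.002,.055),(.031,-.077,.055),(.041,.166,.075),(.041,-.166,.075)]
U=np.array([(470,100.5),(462.5,154.5),(462.5,158),(455.5,209.2),(496,23.5),(457.5,268.5)])-.5
f=lambda b:np.ravel([proj(w,bathpt(b,m))-u for m,u in zip(M,U)])
s=least_squares(f,[.63,-.307,0],x_scale=[.01,.01,.01]); b=s.x; print(b,f(b).reshape(-1,2).round(1).tolist())
print('bays',[np.round(bathpt(b,(0,y,.055)),4) for y in(-.1185,-.0395,.0395,.1185)])
P=[[proj(w,q) for q in B] for B in bays(b)+bays(b,.055)[1:3]]
P.append([proj(w,bathpt(b,q)) for q in((.041,-.166,.075),(.041,.166,.075),(-.086,.166,.0),(-.086,-.166,0))])
overlay(w,P,(365,10,500,275),'ov2',2)
overlay(w,P,(405,80,500,220),'ov3',4)
a=cv2.imread('pics/ov2.png');c=cv2.imread('pics/ov3.png'); H=max(a.shape[0],c.shape[0])
pad=lambda i:cv2.copyMakeBorder(i,0,H-i.shape[0],0,0,0)
cv2.imwrite('pics/ov23b.png',np.hstack([pad(a),pad(c)]))
E
```

```text
[ 0.63158749 -0.3071586  -0.03150964] [[0.5, -0.8], [-0.0, 0.8], [-0.4, 0.2], [-0.8, 0.1], [0.1, -1.0], [0.6, 1.2]]
bays [array([ 0.6279, -0.4256,  0.055 ]), array([ 0.6303, -0.3466,  0.055 ]), array([ 0.6328, -0.2677,  0.055 ]), array([ 0.6353, -0.1887,  0.055 ])]
```

View pics/ov23b.png

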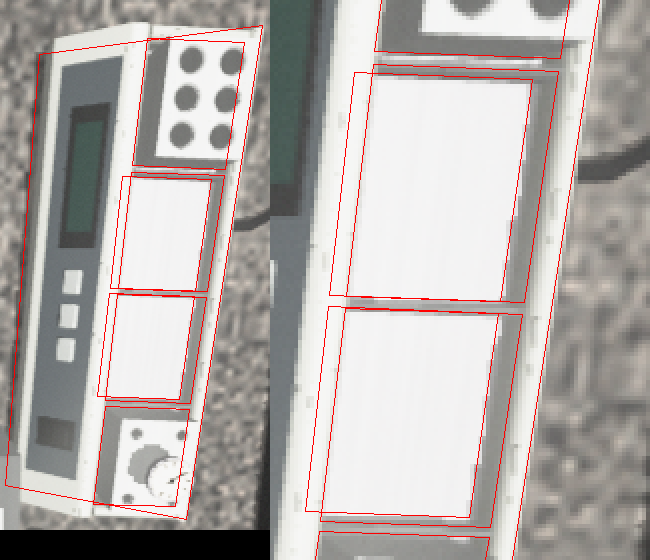

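```bash
echo '[{"pos":[0.01, 0.045, 0.02], "rz":0.01, "finger_gap":0.05}, {"pos":[0.02, 0.09, 0.04], "rz":0.02, "finger_gap":0.05}, {"pos":[0.022, 0.135, 0.06], "rz":0.027, "finger_gap":0.05}, {"pos":[0.022, 0.1808, 0.08], "rz":0.027, "finger_gap":0.05}, {"pos":[0.022, 0.1808, 0.13], "rz":0.027, "finger_gap":0.05}, {"pos":[0.022, 0.1808, 0.18], "rz":0.027, "finger_gap":0.05}, {"pos":[0.022, 0.1808, 0.22], "rz":0.027, "finger_gap":0.05}, {"pos":[0.022, 0.1808, 0.2585], "rz":0.027, "finger_gap":0.05}, {"pos":[0.022, 0.1808, 0.2585], "rz":0.027, "finger_gap":0.05}, {"pos":[0.022, 0.1808, 0.2585], "rz":0.027, "finger_gap":0.05}, {"pos":[0.022, 0.1808, 0.2585], "rz":0.027, "finger_gap":0.05}]' > m.json && python3 -m jog m.json
python3 - <<'E'
from h import *
w=r.camera('wrist'); save(w,'w3')
E
```

```text
time: 6.7
ee_pos: [0.6318, -0.348, 0.1532]
eef_rot: [0.716, 0.699, 0.001, 0.002]
ft_force: [-0.3, -0.5, -3.1]
width: 0.0539
grip_force: 34.8
```

View pics/w3.png

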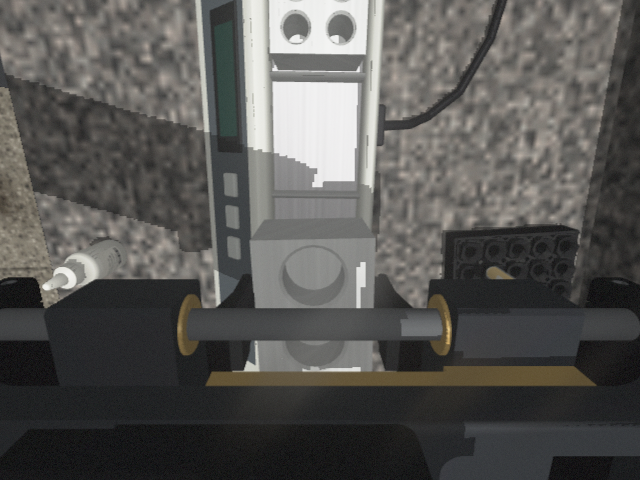

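The block hangs above its bay. The bath's edges run vertical in the picture, so it is aligned. The rib between the middle bays is at rows 191–197, the next rib at rows 70–80, and the left bay spans cols 272–362.

```bash
python3 - <<'E'
from h import *
w=r.camera('wrist'); np.savez('pics/w3.npz',**w)
for uv,z in [((316,194),.075),((316,75),.075),((358,135),.055),((358,180),.055),((272,135),.075),((274,185),.075),((251,238),.155-.0255+.045),((374,237),.155-.0255+.045),((259,219),.153-.0255),((365,219),.153-.0255)]: print(uv,back(w,uv,z).round(4))
p,o=tool();print(p,o.as_euler('zyx',degrees=True))
b=[.6315,-.3072,-.024]; print([proj(w,bathpt(b,q)).round(1).tolist() for q in((0,0,.075),(0,.079,.075),(.031,.04,.055),(-.031,.04,.075))])
overlay(w,[[proj(w,q) for q in B] for B in bays(b)[1:3]+bays(b,.055)[1:3]],(190,40,420,280),'ov4',2.5 and 3)
E
```

```text
(316, 194) [ 0.6344 -0.3069  0.075 ]
(316, 75) [ 0.636 -0.231  0.075]
(358, 135) [ 0.6658 -0.2677  0.055 ]
(358, 180) [ 0.6662 -0.2999  0.055 ]
(272, 135) [ 0.6059 -0.2669  0.075 ]
(274, 185) [ 0.6054 -0.3     0.075 ]
(251, 238) [ 0.6057 -0.3116  0.1745]
(374, 237) [ 0.6577 -0.3125  0.1745]
(259, 219) [ 0.602  -0.3131  0.1275]
(365, 219) [ 0.6609 -0.3145  0.1275]
[ 0.63176974 -0.34792559  0.15311322] [-88.61850364   0.20588073 179.89694719]
[[311.9, 194.5], [311.8, 70.3], [354.7, 135.4], [265.3, 134.4]]
```

View pics/ov4.png

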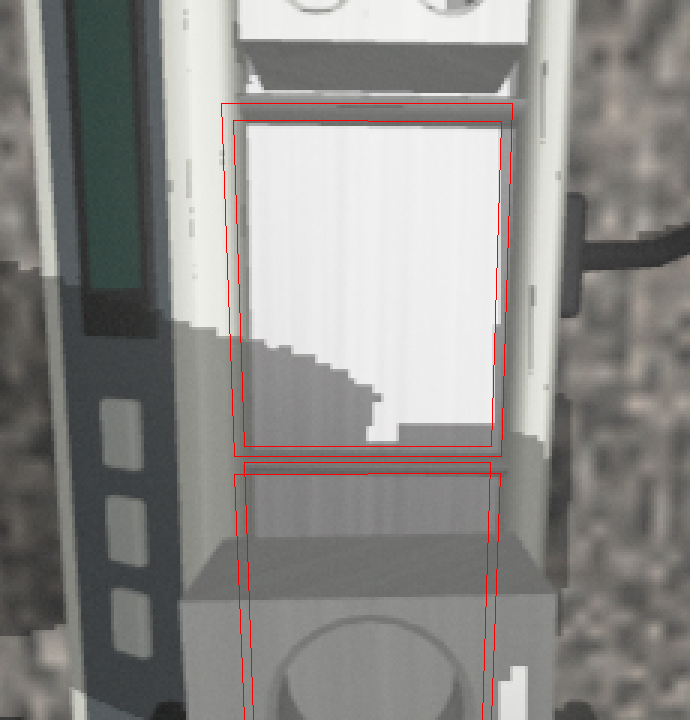

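```bash
echo '[{"pos":[0.001, 0.001, 0.02], "finger_gap":0.05}, {"pos":[0.001, 0.001, 0.04], "finger_gap":0.05}, {"pos":[0.001, 0.001, 0.05], "finger_gap":0.05}, {"pos":[0.001, 0.001, 0.056], "finger_gap":0.05}, {"pos":[0.001, 0.001, 0.062], "finger_gap":0.05}, {"pos":[0.001, 0.001, 0.066], "finger_gap":0.05}, {"pos":[0.001, 0.001, 0.069], "finger_gap":0.05}, {"pos":[0.001, 0.001, 0.069], "finger_gap":0.05}]' > m.json && python3 -m jog m.json
```

```text
time: 7.6
ee_pos: [0.6316, -0.3466, 0.0811]
eef_rot: [0.716, 0.699, -0.0, -0.0]
ft_force: [-0.5, 0.6, -3.2]
width: 0.0534
grip_force: 34.8
```

```bash
echo '[{"pos":[0, 0, 0.001], "finger_gap":0.05}, {"pos":[0, 0, 0.0015], "finger_gap":0.05}, {"pos":[0, 0, 0.0015], "finger_gap":0.05}]' > m.json && python3 -m jog m.json
```

```text
time: 7.9
ee_pos: [0.6318, -0.3466, 0.0802]
eef_rot: [0.716, 0.699, 0.0, 0.0]
ft_force: [-0.7, 0.1, -1.1]
width: 0.0537
grip_force: 34.8
```

```bash
echo '[{"finger_gap":0.078}, {"finger_gap":0.078}, {"finger_gap":0.078}, {"pos":[0, 0, -0.03], "finger_gap":0.078}, {"pos":[0, 0, -0.08], "finger_gap":0.08}, {"pos":[0, 0, -0.13], "finger_gap":0.087}, {"pos":[0, 0, -0.18], "finger_gap":0.087}, {"pos":[0, 0, -0.22], "finger_gap":0.087}]' > m.json && python3 -m jog m.json
python3 - <<'E'
from h import *
w=r.camera('wrist'); save(w,'w4')
s=r.camera('scene'); save(s,'s4')
E
echo '[{"pos":[0.045, -0.02, 0], "finger_gap":0.087}, {"pos":[0.09, -0.04, 0], "finger_gap":0.087}, {"pos":[0.135, -0.06, 0], "finger_gap":0.087}, {"pos":[0.18, -0.08, 0], "finger_gap":0.087}, {"pos":[0.225, -0.1, 0], "finger_gap":0.087}, {"pos":[0.27, -0.12, 0], "finger_gap":0.087}, {"pos":[0.315, -0.14, 0], "finger_gap":0.087}, {"pos":[0.36, -0.16, 0], "finger_gap":0.087}, {"pos":[0.405, -0.18, 0], "finger_gap":0.087}, {"pos":[0.45, -0.2, 0], "finger_gap":0.087}, {"pos":[0.492, -0.224, 0], "finger_gap":0.087}, {"pos":[0.492, -0.224, 0], "finger_gap":0.087}]' > m.json && python3 -m jog m.json
python3 - <<'E'
from h import *
w=r.camera('wrist'); save(w,'w5'); np.savez('pics/w5.npz',**w)
for l in ('bottle_block','vial'):
  for d in r.regions_of('wrist',l)[:2]: print(l,d['p'],np.array(d['position'])*[640,480],d['pixels'].sum())
d=r.regions_of('wrist','bottle_block')[0]
x,f=fit(w,d['pixels'],box,[.426,.248,0],[.01,.01,.1]); print(x,np.degrees(x[2]),f,d['p'])
B=box(x); overlay(w,[[proj(w,B[i]) for i in (1,3,7,5)],[proj(w,B[i]) for i in (0,2,6,4)]],(220,60,420,260),'ov5',3)
E
```

```text
time: 8.7
ee_pos: [0.6318, -0.3465, 0.3037]
eef_rot: [0.716, 0.699, 0.001, 0.002]
ft_force: [1.5, -0.4, 0.7]
width: 0.0865
grip_force: 0.0
time: 10.0
ee_pos: [0.4165, 0.1569, 0.3004]
eef_rot: [0.712, 0.702, 0.001, 0.001]
ft_force: [-0.2, -0.2, -0.1]
width: 0.0875
grip_force: 0.0
bottle_block 0.56 [322.816 128.304] 2819
bottle_block 0.28 [349.696 218.88 ] 302
vial 0.71 [349.12  219.504] 312
[ 0.42786963  0.25093545 -0.07517479] -4.307198099432488 0.03929683833255104 0.56
```

View pics/ov5.png

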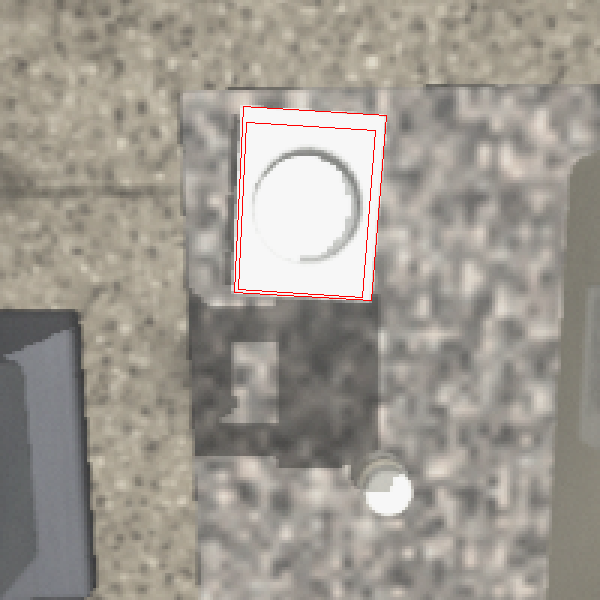

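View pics/w4.png

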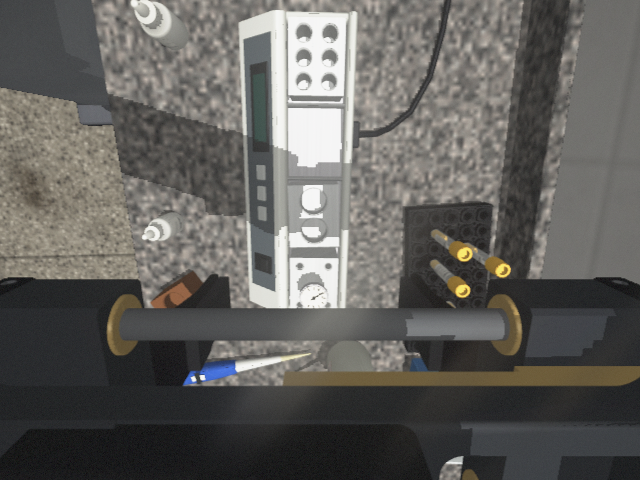

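Both crops look right. In `ov5` the one-bore block fit outlines it at crop (310,205), with the vial cap at (388,495). In `w4` the two-bore block sits in the bay beside the dial, with bores at (314,197) and (314,229).

```bash
python3 - <<'E'
from h import *
w=r.camera('wrist')
p,o=tool(); M=o.as_matrix(); print(p,M.round(3).tolist())
print('tool delta',(M.T@(np.array([.424,.251,.025])-p)).round(4),'yaw',np.degrees(np.arctan2(M[1,0],M[0,0])))
d=r.regions_of('wrist','vial')[0]; m=np.argwhere(d['pixels']); print(m.min(0),m.max(0))
cyl=lambda x:[[x[0]+q*np.cos(t),x[1]+q*np.sin(t),z] for q,z in((.011,0),(.011,.027),(.010,.028),(.010,.041)) for t in np.arange(0,6.28,.3)]
print(fit(w,d['pixels'],cyl,[.462,.136],[.006,.006]))
for u,c in (((388/3+219.5,495/3+59.5),.041),): print(back(w,u,c))
E
```

```text
[0.42004393 0.14937184 0.29951362] [[0.026, 1.0, -0.0], [1.0, -0.026, -0.0], [-0.0, -0.0, -1.0]]
tool delta [0.1017 0.0013 0.2745] yaw 88.49592428681274
[205 337] [225 354]
(array([0.46102007, 0.13728295]), np.float64(0.11407144266824554))
[0.46310687 0.12787919 0.041     ]
```

```bash
python3 - <<'E'
from h import *
w=r.camera('wrist'); d=r.regions_of('wrist','bottle_block')[0]
x,f=fit(w,d['pixels'],box,[.426,.248,0],[.01,.01,.1]); print(x,np.degrees(x[2]),f,d['p'])
E
```

```text
[ 0.42798253  0.25103919 -0.0724999 ] -4.153938463569014 0.020256865406703572 0.8
```

```bash
echo '[{"pos":[0.04, 0, 0.03], "rz":0.02, "finger_gap":0.087}, {"pos":[0.08, 0.001, 0.06], "rz":0.046, "finger_gap":0.087}, {"pos":[0.1017, 0.0013, 0.1], "rz":0.046, "finger_gap":0.087}, {"pos":[0.1017, 0.0013, 0.15], "rz":0.046, "finger_gap":0.087}, {"pos":[0.1017, 0.0013, 0.19], "rz":0.046, "finger_gap":0.087}, {"pos":[0.1017, 0.0013, 0.23], "rz":0.046, "finger_gap":0.087}, {"pos":[0.1017, 0.0013, 0.26], "rz":0.046, "finger_gap":0.087}, {"pos":[0.1017, 0.0013, 0.2745], "rz":0.046, "finger_gap":0.087}, {"pos":[0.1017, 0.0013, 0.2745], "rz":0.046, "finger_gap":0.087}, {"pos":[0.1017, 0.0013, 0.2745], "rz":0.046, "finger_gap":0.07}]' > m.json && python3 -m jog m.json
echo '[{"finger_gap":0.05}, {"finger_gap":0.05}, {"finger_gap":0.05}, {"finger_gap":0.05}, {"finger_gap":0.05}, {"finger_gap":0.05}, {"finger_gap":0.05}]' > m.json && python3 -m jog m.json 35
```

```text
time: 11.4
ee_pos: [0.424, 0.2527, 0.0262]
eef_rot: [0.732, 0.682, 0.001, 0.0]
ft_force: [-0.0, -0.4, 0.2]
width: 0.084
grip_force: 0.0
time: 12.1
ee_pos: [0.4242, 0.2524, 0.0258]
eef_rot: [0.731, 0.682, 0.001, 0.001]
ft_force: [2.4, -0.6, 6.1]
width: 0.0538
grip_force: 35.0
```

```bash
echo '[{"pos":[0, 0, -0.04], "finger_gap":0.05}, {"pos":[0, 0, -0.09], "finger_gap":0.05}, {"pos":[0, 0, -0.14], "finger_gap":0.05}, {"pos":[-0.04, 0.003, -0.17], "finger_gap":0.05}, {"pos":[-0.08, 0.006, -0.2], "finger_gap":0.05}, {"pos":[-0.12, 0.009, -0.23], "finger_gap":0.05}, {"pos":[-0.16, 0.012, -0.25], "finger_gap":0.05}, {"pos":[-0.21, 0.015, -0.25], "finger_gap":0.05}, {"pos":[-0.26, 0.018, -0.25], "finger_gap":0.05}, {"pos":[-0.31, 0.021, -0.25], "finger_gap":0.05}, {"pos":[-0.36, 0.024, -0.25], "finger_gap":0.05}, {"pos":[-0.401, 0.028, -0.25], "finger_gap":0.05}]' > m.json && python3 -m jog m.json
echo '[{"finger_gap":0.05}, {"finger_gap":0.05}]' > m.json && python3 -m jog m.json
python3 - <<'E'
from h import *
p,o=tool(); M=o.as_matrix(); print(p,'yaw',np.degrees(np.arctan2(M[1,0],M[0,0])))
print((M.T@(np.array([.633,-.2663,.15])-p)).round(4))
E
```

```text
time: 13.3
ee_pos: [0.4218, -0.1521, 0.2745]
eef_rot: [0.732, 0.681, -0.001, -0.001]
ft_force: [0.7, 1.3, -2.9]
width: 0.0535
grip_force: 35.0
time: 13.5
ee_pos: [0.4225, -0.1498, 0.2743]
eef_rot: [0.732, 0.681, -0.0, -0.001]
ft_force: [-0.4, 0.3, -3.2]
width: 0.0536
grip_force: 35.0
[ 0.42249142 -0.14976473  0.27427   ] yaw 85.90443814010072
[-0.1014  0.2185  0.1237]
```

```bash
echo '[{"pos":[-0.03, 0.04, 0], "rz":-0.02, "finger_gap":0.05}, {"pos":[-0.06, 0.08, 0], "rz":-0.047, "finger_gap":0.05}, {"pos":[-0.09, 0.12, 0], "rz":-0.047, "finger_gap":0.05}, {"pos":[-0.1014, 0.165, 0.01], "rz":-0.047, "finger_gap":0.05}, {"pos":[-0.1014, 0.2, 0.04], "rz":-0.047, "finger_gap":0.05}, {"pos":[-0.1014, 0.2185, 0.08], "rz":-0.047, "finger_gap":0.05}, {"pos":[-0.1014, 0.2185, 0.11], "rz":-0.047, "finger_gap":0.05}, {"pos":[-0.1014, 0.2185, 0.1237], "rz":-0.047, "finger_gap":0.05}, {"pos":[-0.1014, 0.2185, 0.1237], "rz":-0.047, "finger_gap":0.05}, {"pos":[-0.1014, 0.2185, 0.1237], "rz":-0.047, "finger_gap":0.05}]' > m.json && python3 -m jog m.json
python3 - <<'E'
from h import *
p,o=tool(); M=o.as_matrix(); print(p,'yaw',np.degrees(np.arctan2(M[1,0],M[0,0])))
w=r.camera('wrist'); overlay(w,[],(190,20,450,280),'ov6',2)
print('front edge of held block bottom: proj expected',proj(w,[p[0],p[1]-.0014+.034,p[2]-.0258]))
b=[.6325,-.3072,-.024]; print([proj(w,bathpt(b,q)).round(1).tolist() for q in((0,.077,.075),(0,.081,.075),(-.031,.08,.075),(.031,.08,.075))])
E
```

```text
time: 14.5
ee_pos: [0.6345, -0.2658, 0.1535]
eef_rot: [0.715, 0.699, 0.0, 0.001]
ft_force: [0.7, -1.0, -3.1]
width: 0.0532
grip_force: 35.0
[ 0.63450211 -0.26581139  0.15346235] yaw 88.69984638761818
front edge of held block bottom: proj expected [313.10001448 221.84977044]
[[312.7, 202.0], [312.7, 196.3], [268.4, 197.6], [357.0, 197.8]]
```

View pics/ov6.png

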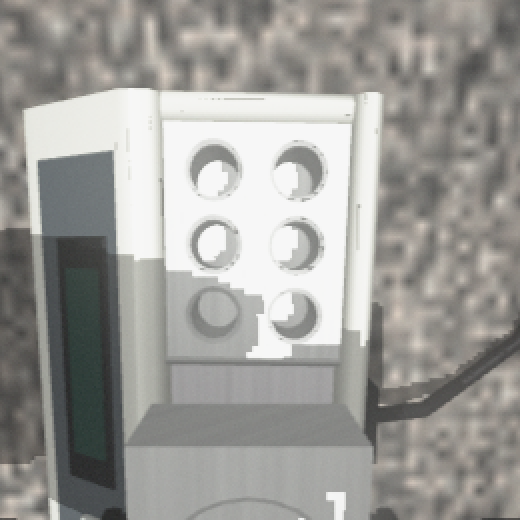

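The held block's lower front edge is at crop row 405, cols 150–350, against a bay about 170–337 wide and the rib at row 360. It is aligned to within about 1 mm.

```bash
echo '[{"pos":[0, 0, 0.02], "finger_gap":0.05}, {"pos":[0, 0, 0.04], "finger_gap":0.05}, {"pos":[0, 0, 0.05], "finger_gap":0.05}, {"pos":[0, 0, 0.056], "finger_gap":0.05}, {"pos":[0, 0, 0.062], "finger_gap":0.05}, {"pos":[0, 0, 0.066], "finger_gap":0.05}, {"pos":[0, 0, 0.069], "finger_gap":0.05}, {"pos":[0, 0, 0.07], "finger_gap":0.05}, {"pos":[0, 0, 0.07], "finger_gap":0.05}]' > m.json && python3 -m jog m.json
```

```text
time: 15.45
ee_pos: [0.6341, -0.2661, 0.0817]
eef_rot: [0.715, 0.699, 0.0, 0.0]
ft_force: [-0.5, 0.1, -2.8]
width: 0.0537
grip_force: 35.0
```

```bash
echo '[{"pos":[0, 0, 0.001], "finger_gap":0.05}, {"pos":[0, 0, 0.0016], "finger_gap":0.05}, {"pos":[0, 0, 0.0016], "finger_gap":0.05}]' > m.json && python3 -m jog m.json; echo '[{"finger_gap":0.078}, {"finger_gap":0.078}, {"finger_gap":0.078}, {"pos":[0, 0, -0.03], "finger_gap":0.078}, {"pos":[0, 0, -0.08], "finger_gap":0.08}, {"pos":[0, 0, -0.13], "finger_gap":0.087}, {"pos":[0, 0, -0.18], "finger_gap":0.087}, {"pos":[-0.04, -0.02, -0.22], "finger_gap":0.087}, {"pos":[-0.09, -0.04, -0.22], "finger_gap":0.087}, {"pos":[-0.13, -0.06, -0.24], "finger_gap":0.087}, {"pos":[-0.13, -0.06, -0.25], "finger_gap":0.087}, {"pos":[-0.13, -0.06, -0.25], "finger_gap":0.087}]' > m.json && python3 -m jog m.json
python3 - <<'E'
from h import *
w=r.camera('wrist'); save(w,'w7'); np.savez('pics/w7.npz',**w)
p,o=tool(); M=o.as_matrix(); print(p,'yaw',np.degrees(np.arctan2(M[1,0],M[0,0])))
for l in ('vial_block','bottle_block','large_bottle'):
  for d in r.regions_of('wrist',l)[:2]: print(l,d['p'],np.array(d['position'])*[640,480],d['pixels'].sum())
E
```

```text
time: 15.75
ee_pos: [0.6343, -0.2662, 0.081]
eef_rot: [0.715, 0.699, 0.0, 0.0]
ft_force: [-3.0, 1.5, 5.1]
width: 0.0537
grip_force: 35.0
time: 16.95
ee_pos: [0.5701, -0.3975, 0.3317]
eef_rot: [0.717, 0.697, 0.0, 0.002]
ft_force: [0.0, 0.0, -1.2]
width: 0.0869
grip_force: 0.0
[ 0.57123271 -0.39497099  0.33033676] yaw 88.62270802703614
vial_block 0.66 [243.008 381.504] 354
vial_block 0.65 [236.224 262.992] 2163
bottle_block 0.64 [370.176  89.52 ] 3875
large_bottle 0.75 [225.984   2.88 ] 163
large_bottle 0.48 [326.528 123.504] 15729
```

View pics/w7.png

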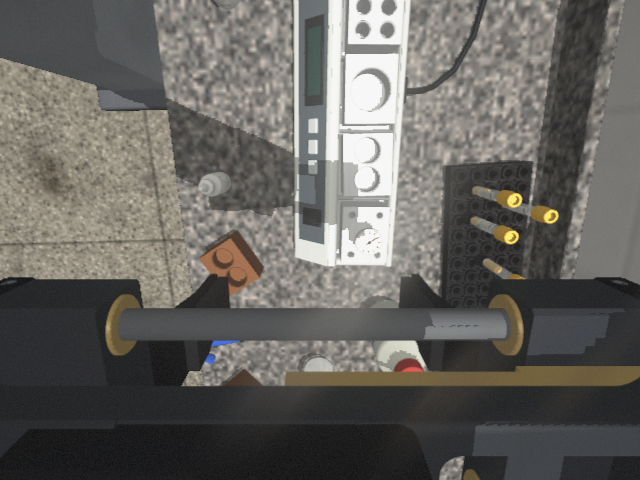

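Both blocks sit level in their bays. The single bore is at (370,89), the two bores at (366,150) and (367,180), and the dial is at (368,241). The viewing budget is used up, so from here I work numerically.

```bash
python3 - <<'E'
from h import *
w=dict(np.load('pics/w7.npz'))
print('expected bores',[proj(w,q).round(1).tolist() for q in((.6343,-.2676,.1),(.6322,-.3303,.1),(.6314,-.3623,.1))])
x0,y0=335,40; g=cv2.cvtColor(w['img'],cv2.COLOR_RGB2GRAY)[y0:210,x0:405]
K=6; g=cv2.GaussianBlur(cv2.resize(g,None,fx=K,fy=K,interpolation=2),(0,0),3)
for rr in ((70,105),(110,150)):
    c=cv2.HoughCircles(g,cv2.HOUGH_GRADIENT,1.5,100,param1=60,param2=15,minRadius=rr[0],maxRadius=rr[1])
    for u,v,q in (c[0][:5] if c is not None else []):
        p=(u/K+x0-.4,v/K+y0-.4); print(np.round(p,1),round(q/K,1),back(w,p,.1).round(4))
s=r.read_state(); print(s['joint_positions'].round(3))
p,o=tool(); M=o.as_matrix(); print(p,(M.T@(np.array([.461,.137,.25])-p)).round(4))
# flatness: block tops via boxes
for l,b in (('vial_block',[.6318,-.3463]),('bottle_block',[.6343,-.2676])):
    print(l,[proj(w,q).round(0).tolist() for q in box(b+[-.024],.055)[1::2]])
E
```

```text
expected bores [[370.8, 89.1], [367.9, 150.4], [366.8, 179.7]]
[366.2 178.5] 12.7 [ 0.6307 -0.3609  0.1   ]
[371.   84.5] 16.8 [ 0.6344 -0.2631  0.1   ]
[366.  149.7] 13.7 [ 0.63   -0.3295  0.1   ]
[352.2 116.7] 16.8 [ 0.6147 -0.2947  0.1   ]
[356.2  59.2] 15.7 [ 0.6187 -0.2386  0.1   ]
[368.   88.7] 22.1 [ 0.6313 -0.2672  0.1   ]
[361.2 144.2] 20.7 [ 0.6247 -0.3235  0.1   ]
[376.7 180. ] 22.3 [ 0.6426 -0.3629  0.1   ]
[364.  105.2] 24.6 [ 0.6272 -0.2834  0.1   ]
[376.2 153.2] 24.6 [ 0.6414 -0.3336  0.1   ]
[ 0.773  0.499 -0.394  1.036  0.184  1.639  0.415]
[ 0.57193798 -0.39253829  0.32881602] [ 0.5271 -0.1215  0.0797]
vial_block [[343.0, 196.0], [344.0, 133.0], [390.0, 195.0], [393.0, 133.0]]
bottle_block [[345.0, 123.0], [346.0, 53.0], [394.0, 123.0], [398.0, 53.0]]
```

```bash
echo '[{"pos":[0.03, -0.03, 0], "rz":-0.14, "finger_gap":0.087}, {"pos":[0.08, -0.04, 0], "rz":-0.28, "finger_gap":0.087}, {"pos":[0.13, -0.05, 0], "rz":-0.42, "finger_gap":0.087}, {"pos":[0.18, -0.06, 0], "rz":-0.56, "finger_gap":0.087}, {"pos":[0.23, -0.07, 0], "rz":-0.7, "finger_gap":0.087}, {"pos":[0.28, -0.08, 0], "rz":-0.84, "finger_gap":0.087}, {"pos":[0.33, -0.09, 0], "rz":-0.98, "finger_gap":0.087}, {"pos":[0.38, -0.1, 0.01], "rz":-1.12, "finger_gap":0.087}, {"pos":[0.43, -0.11, 0.03], "rz":-1.26, "finger_gap":0.087}, {"pos":[0.48, -0.12, 0.06], "rz":-1.4, "finger_gap":0.087}, {"pos":[0.527, -0.1215, 0.08], "rz":-1.42, "finger_gap":0.087}, {"pos":[0.527, -0.1215, 0.08], "rz":-1.42, "finger_gap":0.087}]' > m.json && python3 -m jog m.json
echo '[{"pos":[0.527, -0.1215, 0], "finger_gap":0.087}]' > m.json && python3 -m jog m.json >/dev/null 2>&1 <<<'' ; python3 - <<'E'
from h import *
s=r.read_state(); print(s['ee_pos'],s['joint_positions'].round(2))
E
```

```text
time: 18.35
ee_pos: [0.4589, 0.1402, 0.2479]
eef_rot: [0.083, 0.997, -0.0, -0.001]
ft_force: [0.5, -0.6, 0.5]
width: 0.0871
grip_force: 0.0
[0.41333736 0.13556109 0.24372478] [ 0.56 -0.08 -0.9   1.85 -0.08  1.35  1.08]
```

I added a stray one-row jog there by mistake. It moved the tool 45 mm at a safe height, in free space. Now I'll measure the vial.

```bash
echo '[{"finger_gap":0.087}, {"finger_gap":0.087}]' > m.json && python3 -m jog m.json; python3 - <<'E'
from h import *
w=r.camera('wrist'); save(w,'w8'); p,o=tool(); M=o.as_matrix()
cyl=lambda x:[[x[0]+q*np.cos(t),x[1]+q*np.sin(t),z] for q,z in((.011,0),(.011,.027),(.010,.028),(.010,.041)) for t in np.arange(0,6.28,.3)]
print('exp px',proj(w,[.461,.137,.041]))
for d in r.regions_of('wrist','vial')[:2]:
    m=np.argwhere(d['pixels']); print(d['p'],m.min(0),m.max(0),m.mean(0)); x=fit(w,d['pixels'],cyl,[.461,.137],[.006,.006]); print(x)
# cap: bright blob near
u,v=proj(w,[.461,.137,.041]).astype(int); u0,v0=u-30,v-30; im=w['img'][v0:v0+60,u0:u0+60].astype(int)
k=(im.min(2)>200).astype(np.uint8); n,l,st,ce=cv2.connectedComponentsWithStats(k)
for i in range(1,n):
    if st[i][4]>60: print('blob',st[i],ce[i]+[u0,v0],back(w,ce[i]+[u0,v0],.041).round(4))
print(p,M.round(3).tolist())
E
```

```text
time: 18.65
ee_pos: [0.4131, 0.1331, 0.25]
eef_rot: [0.086, 0.996, -0.001, 0.001]
ft_force: [0.7, 0.2, 0.3]
width: 0.087
grip_force: 0.0
exp px [324.88945114 256.06454459]
0.62 [238 316] [263 333] [250.53191489 324.6462766 ]
(array([0.46028664, 0.13745529]), np.float64(0.11083160698431493))
blob [ 22  22  17  20 235] [324.2212766  255.92765957] [0.4607 0.1363 0.041 ]
[0.4138902  0.13276696 0.25016809] [[-0.985, 0.172, 0.001], [0.172, 0.985, -0.002], [-0.002, -0.001, -1.0]]
```

```bash
echo '[{"pos":[-0.0452, 0.0122, 0.02], "finger_gap":0.05}, {"pos":[-0.0452, 0.0122, 0.07], "finger_gap":0.05}, {"pos":[-0.0452, 0.0122, 0.12], "finger_gap":0.05}, {"pos":[-0.0452, 0.0122, 0.16], "finger_gap":0.05}, {"pos":[-0.0452, 0.0122, 0.19], "finger_gap":0.05}, {"pos":[-0.0452, 0.0122, 0.21], "finger_gap":0.05}, {"pos":[-0.0452, 0.0122, 0.221], "finger_gap":0.05}, {"pos":[-0.0452, 0.0122, 0.221], "finger_gap":0.05}]' > m.json && python3 -m jog m.json 12
echo '[{"finger_gap":0.015}, {"finger_gap":0.015}, {"finger_gap":0.015}, {"finger_gap":0.015}, {"finger_gap":0.015}, {"finger_gap":0.015}]' > m.json && python3 -m jog m.json 12
```

```text
time: 19.55
ee_pos: [0.4601, 0.1368, 0.0279]
eef_rot: [0.087, 0.996, 0.0, -0.001]
ft_force: [-0.6, -0.6, 0.9]
width: 0.0503
grip_force: 0.0
time: 20.15
ee_pos: [0.4608, 0.1365, 0.0293]
eef_rot: [0.087, 0.996, -0.0, 0.0]
ft_force: [1.2, -0.3, 2.1]
width: 0.0184
grip_force: 12.0
```

```bash
echo '[{"pos":[0, 0, -0.02], "finger_gap":0.015}, {"pos":[0, 0, -0.05], "finger_gap":0.015}, {"pos":[0, 0, -0.1], "finger_gap":0.015}, {"pos":[0, 0, -0.15], "finger_gap":0.015}, {"pos":[0.02, 0, -0.2], "finger_gap":0.015}, {"pos":[0.04, 0, -0.22], "finger_gap":0.015}, {"pos":[0.04, 0, -0.22], "finger_gap":0.015}, {"pos":[0.04, 0, -0.22], "finger_gap":0.015}]' > m.json && python3 -m jog m.json 12
python3 - <<'E'
from h import *
w=r.camera('wrist'); save(w,'w9'); p,o=tool(); M=o.as_matrix(); print(p,r.read_state()['width'],r.read_state()['grip_force'])
e=lambda q:proj(w,p+M@np.array(q))
print('exp cap top, bottom',e([0,0,-.012]),e([0,0,.029]))
for d in r.regions_of('wrist','vial')[:3]:
    m=np.argwhere(d['pixels']); print(d['p'],m.min(0),m.max(0),m.mean(0))
cv2.imwrite('pics/w9c.png',w['img'][200:330,260:380,::-1])
g=w['img'].mean(2).astype(int)
for v in range(212,330,6): print(v,' '.join(f'{x:3d}' for x in g[v,280:362:4]))
E
```

```text
time: 20.95
ee_pos: [0.4214, 0.1431, 0.2492]
eef_rot: [0.087, 0.996, -0.001, 0.001]
ft_force: [0.5, 0.1, -0.2]
width: 0.0183
grip_force: 12.0
[0.4213065  0.14292545 0.24839817] 0.018292949237037448 11.997797189615085
exp cap top, bottom [312.62087628 304.66850338] [312.97007405 273.9782446 ]
0.89 [257 296] [307 333] [283.34541336 314.4592299 ]
212 143 197 187 157 146 165 170 145 145 191 200 147 137 157 186 175 168 121 104 115 139
218 141 147 164 155 164 195 198 199 213 157 134 140 135 152 176 191 175 168 158 130 116
224 135 159 144 154 127 173 191 177 164 133 146 126 158 169 169 186 135 160 190 157 144
230 183 168 169 172 163 172 178 139 181 206 177 150 149 145 168 147 150 168 166 144 144
236 131 165 169 186 172 152 169 176 167 191 202 187 185 197 210 138 154 149 159 135 152
242 141 179 168 193 182 146 150 166 144 127 125 137 179 165 164 165 140 144 180 142 135
248 170 161 149 146 194 138 131 138 115 100 135 145 167 150 147 131 143 153 153 149 146
254 113 147 156 142 142 141 156 128 150 131 135 139 144 128 157 129 148 135 128 124 132
260 142 126 140 154 129 149 140 113 112 113 119 16
[... 305 characters left out ...]
  45  46  52  54 134 142 143 147 164 165 154 152 152 149  72  70  75  75  76 148 138
290  46  51  50  50 121 168 192 197 199 197 198 201 180 131  74  73  75  75  76 144 142
296  44  51  54  53 166 196 198 198 198 197 196 195 193 181  77  77  80  76  73  73 123
302  48  51  50  55 181 197 196 197 196 193 195 192 190 187  79  79  77  76  71  71  70
308  68  68  72  72  98 107 107 109 110 112 110 110 111 107  87  84  85  83  84  84  82
314  82  82  85  81  87  86  86  91  92  91  96  94  96  93  95  91  92  92  89  90  88
320  89  88  89  93  89  91  95  95  98  99 100  97  98  97  97  95  96  95  96  94  92
326  95  96  95  97  98  99  98 100 101 102 102 101 100 100 101  99 101  98  98  97  96
```

```bash
echo '[{"pos":[-0.01, -0.04, 0], "rz":0.14, "finger_gap":0.015}, {"pos":[-0.02, -0.08, 0], "rz":0.28, "finger_gap":0.015}, {"pos":[-0.03, -0.12, 0], "rz":0.42, "finger_gap":0.015}, {"pos":[-0.04, -0.16, 0], "rz":0.56, "finger_gap":0.015}, {"pos":[-0.05, -0.2, 0], "rz":0.7, "finger_gap":0.015}, {"pos":[-0.06, -0.24, 0], "rz":0.84, "finger_gap":0.015}, {"pos":[-0.07, -0.28, 0], "rz":0.98, "finger_gap":0.015}, {"pos":[-0.08, -0.31, 0], "rz":1.12, "finger_gap":0.015}, {"pos":[-0.0886, -0.333, 0], "rz":1.26, "finger_gap":0.015}, {"pos":[-0.0886, -0.333, 0], "rz":1.4, "finger_gap":0.015}, {"pos":[-0.0886, -0.333, 0], "rz":1.42, "finger_gap":0.015}, {"pos":[-0.0886, -0.333, 0], "rz":1.42, "finger_gap":0.015}]' > m.json && python3 -m jog m.json 12
python3 - <<'E'
from h import *
p,o=tool(); M=o.as_matrix(); print(p,'yaw',np.degrees(np.arctan2(M[1,0],M[0,0])))
print((M.T@(np.array([.6310,-.3617,.16])-p)).round(4))
E
```

```text
time: 22.25
ee_pos: [0.4509, -0.1992, 0.2479]
eef_rot: [0.714, 0.7, -0.0, -0.001]
ft_force: [0.4, -0.1, -0.6]
width: 0.0186
grip_force: 12.0
[ 0.45093508 -0.19919498  0.24787178] yaw 88.91075878232192
[-0.1592  0.1833  0.0873]
```

```bash
echo '[{"pos":[-0.03, 0.035, 0], "finger_gap":0.015}, {"pos":[-0.06, 0.07, 0], "finger_gap":0.015}, {"pos":[-0.09, 0.105, 0], "finger_gap":0.015}, {"pos":[-0.12, 0.14, 0], "finger_gap":0.015}, {"pos":[-0.15, 0.17, 0.01], "finger_gap":0.015}, {"pos":[-0.1592, 0.1833, 0.04], "finger_gap":0.015}, {"pos":[-0.1592, 0.1833, 0.07], "finger_gap":0.015}, {"pos":[-0.1592, 0.1833, 0.0873], "finger_gap":0.015}, {"pos":[-0.1592, 0.1833, 0.0873], "finger_gap":0.015}, {"pos":[-0.1592, 0.1833, 0.0873], "finger_gap":0.015}, {"pos":[-0.1592, 0.1833, 0.0873], "finger_gap":0.015}]' > m.json && python3 -m jog m.json 12
python3 - <<'E'
from h import *
p,o=tool(); M=o.as_matrix(); print(p,'yaw',np.degrees(np.arctan2(M[1,0],M[0,0])))
w=r.camera('wrist'); save(w,'w10'); np.savez('pics/w10.npz',**w)
print('exp: other bore',proj(w,[.6320,-.3297,.1]),'target bore',proj(w,[.631,-.3617,.1]),'bottle bore',proj(w,[.6335,-.2674,.1]),'vial bottom',proj(w,p+M@[0,0,.029]))
d=r.regions_of('wrist','vial')
for q in d[:2]: m=np.argwhere(q['pixels']); print(q['p'],m.min(0),m.max(0))
x0,y0,x1,y1=240,60,400,290; K=4
g=cv2.cvtColor(w['img'],cv2.COLOR_RGB2GRAY)[y0:y1,x0:x1]; g=cv2.GaussianBlur(cv2.resize(g,None,fx=K,fy=K,interpolation=2),(0,0),2)
for rr in ((60,90),(90,130)):
    c=cv2.HoughCircles(g,cv2.HOUGH_GRADIENT,1.5,60,param1=60,param2=25,minRadius=rr[0],maxRadius=rr[1])
    for u,v,q in (c[0][:5] if c is not None else []):
        P=(u/K+x0-.4,v/K+y0-.4); print(np.round(P,1),round(q/K,1),back(w,P,.1).round(4))
E
```

```text
time: 23.35
ee_pos: [0.6314, -0.363, 0.1637]
eef_rot: [0.715, 0.7, 0.0, 0.001]
ft_force: [-0.6, -0.1, 0.8]
width: 0.0184
grip_force: 12.0
[ 0.63144849 -0.36296653  0.16365046] yaw 88.78610882403112
exp: other bore [313.9592598  208.76473285] target bore [313.4693677  254.86170517] bottle bore [314.29895118 108.36964531] vial bottom [314.47905097 274.69912232]
0.72 [256 294] [308 333]
[323.8 119.8] 22.3 [ 0.6392 -0.2741  0.1   ]
[318.9  91.3] 21.9 [ 0.6365 -0.2577  0.1   ]
[305.8 123.2] 19.6 [ 0.628  -0.2759  0.1   ]
[304.7  99.9] 21.4 [ 0.6277 -0.2624  0.1   ]
[265.3 133.7] 15.9 [ 0.6026 -0.2816  0.1   ]
[316.7 112.3] 32.3 [ 0.6349 -0.2697  0.1   ]
[313.3  96.9] 27.8 [ 0.633  -0.2608  0.1   ]
[379.3 255.9] 26.0 [ 0.6763 -0.3634  0.1   ]
```

```bash
echo '[{"pos":[0.001, 0, 0.012], "finger_gap":0.015}, {"pos":[0.001, 0, 0.024], "finger_gap":0.015}, {"pos":[0.001, 0, 0.032], "finger_gap":0.015}, {"pos":[0.001, 0, 0.038], "finger_gap":0.015}, {"pos":[0.001, 0, 0.043], "finger_gap":0.015}, {"pos":[0.001, 0, 0.047], "finger_gap":0.015}, {"pos":[0.001, 0, 0.05], "finger_gap":0.015}, {"pos":[0.001, 0, 0.05], "finger_gap":0.015}]' > m.json && python3 -m jog m.json 12
python3 - <<'E'
from h import *
p,o=tool(); print(p); s=r.read_state(); print(s['ft_force'],s['width'])
E
```

```text
time: 24.25
ee_pos: [0.6306, -0.362, 0.1115]
eef_rot: [0.715, 0.699, -0.0, -0.0]
ft_force: [0.4, 1.1, 0.8]
width: 0.0183
grip_force: 12.0
[ 0.63060581 -0.36199682  0.11148394]
[0.42446853 1.09344517 0.84626855] 0.01829712324768261
```

```bash
echo '[{"pos":[0, 0, 0.001], "finger_gap":0.015}, {"pos":[0, 0, 0.002], "finger_gap":0.015}, {"pos":[0, 0, 0.002], "finger_gap":0.015}]' > m.json && python3 -m jog m.json 12
```

```text
time: 24.55
ee_pos: [0.6307, -0.3621, 0.1099]
eef_rot: [0.715, 0.699, -0.0, 0.0]
ft_force: [0.2, 0.2, -0.3]
width: 0.0185
grip_force: 12.0
```

```bash
echo '[{"pos":[0, 0, 0.0008], "finger_gap":0.015}, {"pos":[0, 0, 0.0012], "finger_gap":0.015}, {"pos":[0, 0, 0.0012], "finger_gap":0.015}]' > m.json && python3 -m jog m.json 12
```

```text
time: 24.85
ee_pos: [0.6309, -0.3623, 0.1094]
eef_rot: [0.715, 0.699, -0.0, 0.0]
ft_force: [-1.0, 0.2, 4.5]
width: 0.0187
grip_force: 12.0
```

```bash
echo '[{"finger_gap":0.04}, {"finger_gap":0.04}, {"finger_gap":0.04}, {"pos":[0, 0, -0.02], "finger_gap":0.05}, {"pos":[0, 0, -0.06], "finger_gap":0.06}, {"pos":[0, 0, -0.11], "finger_gap":0.07}, {"pos":[0, 0, -0.15], "finger_gap":0.07}, {"pos":[0.04, -0.04, -0.17], "finger_gap":0.07}, {"pos":[0.08, -0.08, -0.18], "finger_gap":0.07}, {"pos":[0.12, -0.12, -0.19], "finger_gap":0.07}, {"pos":[0.1585, -0.1674, -0.19], "finger_gap":0.07}, {"pos":[0.1585, -0.1674, -0.19], "finger_gap":0.07}]' > m.json && python3 -m jog m.json 15
echo '[{"finger_gap":0.07}, {"finger_gap":0.07}, {"finger_gap":0.07}]' > m.json && python3 -m jog m.json
python3 - <<'E'
from h import *
w=r.camera('wrist'); save(w,'w11'); p,o=tool(); M=o.as_matrix(); print(p,M.round(3).tolist())
cyl=lambda x:[[x[0]+q*np.cos(t),x[1]+q*np.sin(t),z] for q,z in((.0175,0),(.0175,.06),(.011,.066),(.011,.09),(.008,.095)) for t in np.arange(0,6.28,.3)]
print('exp',proj(w,[.467,-.141,.05]))
for d in r.regions_of('wrist','large_bottle')[:3]:
    m=np.argwhere(d['pixels']); print(d['p'],m.min(0),m.max(0),fit(w,d['pixels'],cyl,[.467,-.141],[.006,.006]))
for d in r.regions_of('wrist','vial')[:3]:
    m=np.argwhere(d['pixels']); print('vial',d['p'],m.min(0),m.max(0))
E
```

```text
time: 26.05
ee_pos: [0.4653, -0.1975, 0.2988]
eef_rot: [0.715, 0.699, -0.0, 0.0]
ft_force: [0.1, -0.2, 0.4]
width: 0.0697
grip_force: 0.0
time: 26.35
ee_pos: [0.4673, -0.2005, 0.2985]
eef_rot: [0.715, 0.699, 0.0, -0.0]
ft_force: [-0.2, 0.5, 0.6]
width: 0.0701
grip_force: 0.0
[ 0.46734331 -0.20050688  0.29824417] [[0.023, 1.0, -0.0], [1.0, -0.023, 0.001], [0.001, -0.0, -1.0]]
exp [312.57230994 159.09190313]
0.61 [143 301] [171 329] (array([ 0.46995631, -0.13870417]), np.float64(0.13648187286620062))
0.2 [235 428] [301 493] (array([ 0.467, -0.141]), np.float64(1.0))
vial 0.27 [235 428] [301 493]
```

```bash
echo '[{"pos":[0.03, 0.001, 0.03], "finger_gap":0.07}, {"pos":[0.06, 0.001, 0.06], "finger_gap":0.07}, {"pos":[0.0615, 0.001, 0.098], "finger_gap":0.07}, {"pos":[0.0615, 0.001, 0.098], "finger_gap":0.07}, {"pos":[0.0615, 0.001, 0.098], "finger_gap":0.07}, {"pos":[0.0615, 0.001, 0.098], "finger_gap":0.07}]' > m.json && python3 -m jog m.json
python3 - <<'E'
from h import *
w=r.camera('wrist'); save(w,'w12'); p,o=tool(); M=o.as_matrix(); print(p)
cyl=lambda x:[[x[0]+q*np.cos(t),x[1]+q*np.sin(t),z] for q,z in((.0175,0),(.0175,.06),(.011,.066),(.011,.09),(.008,.095)) for t in np.arange(0,6.28,.3)]
for d in r.regions_of('wrist','large_bottle')[:2]:
    m=np.argwhere(d['pixels']); x,f=fit(w,d['pixels'],cyl,[.4695,-.139],[.006,.006]); print(d['p'],m.min(0),m.max(0),x,f)
    h=hull(w,cyl(x),1); print('model ext',h.min(0),h.max(0))
d=r.regions_of('wrist','large_bottle')[0]
print((M.T@(np.array([*x[:2],.037])-p)).round(4))
E
```

```text
time: 27.1
ee_pos: [0.4704, -0.1393, 0.2024]
eef_rot: [0.716, 0.699, 0.001, 0.001]
ft_force: [-0.7, 0.2, 0.6]
width: 0.0696
grip_force: 0.0
[ 0.47042041 -0.13922084  0.20242842]
0.82 [202 294] [244 331] [ 0.46929571 -0.13514164] 0.1429119263709574
model ext [293.26193 197.1428 ] [331.78714 246.50047]
[ 0.0042 -0.0016  0.1654]
```

```bash
echo '[{"pos":[0, -0.001, 0.04], "finger_gap":0.07}, {"pos":[0, -0.001, 0.08], "finger_gap":0.07}, {"pos":[0, -0.001, 0.11], "finger_gap":0.07}, {"pos":[0, -0.001, 0.14], "finger_gap":0.07}, {"pos":[0, -0.001, 0.155], "finger_gap":0.07}, {"pos":[0, -0.001, 0.165], "finger_gap":0.07}, {"pos":[0, -0.001, 0.165], "finger_gap":0.07}]' > m.json && python3 -m jog m.json
echo '[{"finger_gap":0.03}, {"finger_gap":0.03}, {"finger_gap":0.03}, {"finger_gap":0.03}, {"finger_gap":0.03}, {"finger_gap":0.03}, {"finger_gap":0.03}]' > m.json && python3 -m jog m.json 12
```

```text
time: 27.95
ee_pos: [0.4683, -0.1384, 0.0355]
eef_rot: [0.715, 0.699, -0.0, -0.0]
ft_force: [1.2, -0.8, 0.7]
width: 0.07
grip_force: 0.0
time: 28.65
ee_pos: [0.4684, -0.1384, 0.0358]
eef_rot: [0.715, 0.699, -0.0, 0.0]
ft_force: [0.2, -0.1, 0.9]
width: 0.0332
grip_force: 12.0
```

```bash
echo '[{"pos":[0, 0, -0.02], "finger_gap":0.03}, {"pos":[0, 0, -0.06], "finger_gap":0.03}, {"pos":[0, 0, -0.11], "finger_gap":0.03}, {"pos":[0, 0, -0.16], "finger_gap":0.03}, {"pos":[0, 0, -0.19], "finger_gap":0.03}, {"pos":[0, 0, -0.19], "finger_gap":0.03}, {"pos":[0, 0, -0.19], "finger_gap":0.03}]' > m.json && python3 -m jog m.json 12
python3 - <<'E'
from h import *
w=r.camera('wrist'); save(w,'w13'); p,o=tool(); M=o.as_matrix(); print(p,r.read_state()['width'])
def loc(x): return [p+M@np.array([x[0]+q*np.cos(t),x[1]+q*np.sin(t),.036-z]) for q,z in((.0175,0),(.0175,.06)) for t in np.arange(0,6.28,.2)]
for dx in(-.003,0,.003): h=hull(w,loc([dx,0]),1); print('model',dx,h.min(0),h.max(0))
for d in r.regions_of('wrist','large_bottle')[:2]: m=np.argwhere(d['pixels']); print(d['p'],m.min(0),m.max(0))
g=w['img'].mean(2).astype(int)
for u in (308,314,320): print(u,g[205:300:2,u].tolist())
print((M.T@(np.array([.6343,-.2676,.18])-p)).round(4))
E
```

```text
time: 29.35
ee_pos: [0.4683, -0.1384, 0.2255]
eef_rot: [0.715, 0.699, -0.0, 0.0]
ft_force: [-0.6, -0.5, -1.0]
width: 0.0334
grip_force: 12.0
[ 0.46777452 -0.13827755  0.22455844] 0.03347427547823965
model -0.003 [274.4854  247.21107] [352.66357 356.697  ]
model 0 [274.28244 242.40976] [352.86862 350.9683 ]
model 0.003 [274.07736 237.57115] [353.07578 345.1813 ]
308 [99, 97, 97, 106, 112, 107, 80, 72, 90, 104, 102, 96, 87, 77, 108, 107, 108, 124, 156, 170, 154, 148, 150, 148, 150, 148, 150, 154, 155, 154, 154, 158, 157, 160, 162, 167, 177, 185, 188, 188, 185, 184, 182, 180, 180, 175, 176, 149]
314 [88, 91, 96, 95, 93, 93, 90, 90, 91, 94, 100, 100, 81, 78, 142, 152, 148, 147, 146, 135, 118, 148, 146, 148, 150, 150, 152, 153, 155, 154, 156, 159, 160, 162, 161, 170, 177, 183, 187, 186, 186, 183, 180, 179, 177, 176, 173, 153]
320 [71, 80, 105, 98, 77, 69, 71, 82, 106, 117, 116, 114, 111, 108, 182, 176, 162, 152, 142, 144, 154, 148, 147, 151, 151, 151, 151, 153, 154, 154, 159, 158, 160, 161, 161, 166, 175, 181, 186, 186, 186, 183, 181, 180, 177, 177, 173, 154]
[-0.1255  0.1695  0.0443]
```

```bash
echo '[{"pos":[-0.03, 0.03, 0], "finger_gap":0.03}, {"pos":[-0.06, 0.065, 0], "finger_gap":0.03}, {"pos":[-0.09, 0.1, 0], "finger_gap":0.03}, {"pos":[-0.11, 0.14, 0], "finger_gap":0.03}, {"pos":[-0.1242, 0.169, 0.02], "finger_gap":0.03}, {"pos":[-0.1242, 0.169, 0.04], "finger_gap":0.03}, {"pos":[-0.1242, 0.169, 0.0443], "finger_gap":0.03}, {"pos":[-0.1242, 0.169, 0.0443], "finger_gap":0.03}, {"pos":[-0.1242, 0.169, 0.0443], "finger_gap":0.03}, {"pos":[-0.1242, 0.169, 0.0443], "finger_gap":0.03}]' > m.json && python3 -m jog m.json 12
python3 - <<'E'
from h import *
w=r.camera('wrist'); save(w,'w14'); p,o=tool(); M=o.as_matrix(); print(p)
g=w['img'].mean(2).astype(int)
print('bore front edge exp',proj(w,[.634,-.2676+.021,.1]),'block front top edge',proj(w,[.634,-.2676+.034,.1]),'bottle front bottom',proj(w,p+M@[.016,0,.036]))
for u in (305,314,322): print(u,g[170:262:2,u].tolist())
E
```

```text
time: 30.45
ee_pos: [0.6346, -0.2663, 0.1829]
eef_rot: [0.715, 0.699, 0.0, 0.001]
ft_force: [0.6, 0.0, -0.6]
width: 0.0334
grip_force: 12.0
[ 0.63465782 -0.26638872  0.18283801]
bore front edge exp [312.58611549 222.68879723] block front top edge [312.16708276 204.94730392] bottle front bottom [314.4544921  245.55806405]
305 [216, 215, 247, 247, 168, 167, 190, 247, 247, 207, 205, 176, 162, 163, 163, 165, 161, 163, 211, 210, 212, 210, 211, 212, 211, 211, 176, 201, 202, 201, 202, 201, 198, 200, 201, 200, 199, 199, 198, 167, 168, 168, 170, 169, 169, 169]
314 [247, 247, 247, 247, 247, 247, 247, 232, 210, 210, 208, 179, 166, 160, 165, 163, 163, 165, 213, 212, 211, 211, 210, 210, 209, 203, 189, 205, 204, 203, 203, 203, 201, 201, 200, 199, 199, 199, 171, 168, 168, 169, 170, 171, 173, 174]
322 [247, 247, 247, 247, 247, 247, 247, 236, 217, 216, 214, 187, 168, 153, 165, 167, 165, 163, 206, 206, 206, 204, 205, 204, 203, 202, 177, 198, 202, 200, 200, 197, 198, 198, 197, 196, 195, 194, 172, 167, 167, 169, 170, 172, 173, 173]
```

```bash
echo '[{"pos":[0, 0, 0.02], "finger_gap":0.03}, {"pos":[0, 0, 0.035], "finger_gap":0.03}, {"pos":[0, 0, 0.045], "finger_gap":0.03}, {"pos":[0, 0, 0.053], "finger_gap":0.03}, {"pos":[0, 0, 0.06], "finger_gap":0.03}, {"pos":[0, 0, 0.066], "finger_gap":0.03}, {"pos":[0, 0, 0.07], "finger_gap":0.03}, {"pos":[0, 0, 0.0725], "finger_gap":0.03}, {"pos":[0, 0, 0.0725], "finger_gap":0.03}]' > m.json && python3 -m jog m.json 12
```

```text
time: 31.4
ee_pos: [0.6345, -0.2663, 0.1087]
eef_rot: [0.715, 0.699, -0.0, -0.0]
ft_force: [-0.5, 0.0, -0.3]
width: 0.0331
grip_force: 12.0
```

```bash
echo '[{"pos":[0, 0, 0.001], "finger_gap":0.03}, {"pos":[0, 0, 0.002], "finger_gap":0.03}, {"pos":[0, 0, 0.002], "finger_gap":0.03}]' > m.json && python3 -m jog m.json 12
```

```text
time: 31.7
ee_pos: [0.6345, -0.2663, 0.1069]
eef_rot: [0.715, 0.699, -0.0, 0.0]
ft_force: [-0.9, 0.2, -0.1]
width: 0.0332
grip_force: 12.0
```

```bash
echo '[{"pos":[0, 0, 0.001], "finger_gap":0.03}, {"pos":[0, 0, 0.0014], "finger_gap":0.03}, {"pos":[0, 0, 0.0014], "finger_gap":0.03}]' > m.json && python3 -m jog m.json 12
```

```text
time: 32.0
ee_pos: [0.6347, -0.2664, 0.1059]
eef_rot: [0.715, 0.699, 0.0, 0.0]
ft_force: [-0.1, 0.3, 2.7]
width: 0.0334
grip_force: 12.0
```

```bash
echo '[{"finger_gap":0.06}, {"finger_gap":0.06}, {"finger_gap":0.06}, {"pos":[0, 0, -0.03], "finger_gap":0.065}, {"pos":[0, 0, -0.08], "finger_gap":0.065}, {"pos":[0, 0, -0.13], "finger_gap":0.065}, {"pos":[0, 0, -0.18], "finger_gap":0.065}, {"pos":[-0.04, -0.04, -0.21], "finger_gap":0.065}, {"pos":[-0.08, -0.08, -0.23], "finger_gap":0.065}, {"pos":[-0.12, -0.12, -0.23], "finger_gap":0.065}, {"pos":[-0.15, -0.14, -0.23], "finger_gap":0.065}, {"pos":[-0.15, -0.14, -0.23], "finger_gap":0.065}]' > m.json && python3 -m jog m.json 12
echo '[{"finger_gap":0.065}, {"finger_gap":0.065}]' > m.json && python3 -m jog m.json
python3 - <<'E'
from h import *
w=r.camera('wrist'); save(w,'w15'); p,o=tool(); print(p)
vi=lambda x:[[x[0]+q*np.cos(t),x[1]+q*np.sin(t),z] for q,z in((.011,.1),(.010,.121)) for t in np.arange(0,6.28,.3)]
bo=lambda x:[[x[0]+q*np.cos(t),x[1]+q*np.sin(t),z] for q,z in((.0175,.1),(.0175,.130),(.011,.136),(.011,.16),(.008,.165)) for t in np.arange(0,6.28,.3)]
for l,mo,x0 in(('vial',vi,[.631,-.362]),('large_bottle',bo,[.634,-.2676])):
    h=hull(w,mo(x0),1); print(l,'exp',h.min(0).round(),h.max(0).round())
    for d in r.regions_of('wrist',l)[:3]: m=np.argwhere(d['pixels']); print(d['p'],m.min(0)[::-1],m.max(0)[::-1])
for l,b in (('vial_block',[.6318,-.3463,-.024]),('bottle_block',[.6343,-.2676,-.024])):
    h=hull(w,box(b,.055)[1::2],1); print(l,'exp top',h.min(0).round(),h.max(0).round())
    for d in r.regions_of('wrist',l)[:3]: m=np.argwhere(d['pixels']); print(d['p'],m.min(0)[::-1],m.max(0)[::-1])
E
```

```text
time: 33.2
ee_pos: [0.4866, -0.4187, 0.3359]
eef_rot: [0.718, 0.696, -0.002, 0.001]
ft_force: [-1.0, 0.4, 0.1]
width: 0.0652
grip_force: 0.0
time: 33.4
ee_pos: [0.4917, -0.4122, 0.3353]
eef_rot: [0.715, 0.699, 0.0, -0.0]
ft_force: [0.4, 1.2, -0.1]
width: 0.065
grip_force: 0.0
[ 0.49222941 -0.4115396   0.33527795]
vial exp [427. 155.] [452. 176.]
0.95 [425 156] [450 174]
large_bottle exp [429.  46.] [483.  92.]
0.83 [426  50] [476  93]
vial_block exp top [412. 119.] [466. 182.]
0.97 [257 219] [316 283]
0.86 [403 118] [465 182]
0.72 [278 361] [300 371]
bottle_block exp top [418.  38.] [475. 108.]
0.91 [409  38] [474 113]
0.48 [415   0] [481  39]
```

```bash
python3 -c "
from bench import r
print(r.close_job())"
```

```text
the job is handed in; nothing more can be done
None
```

I handed the job in at about 33 s on the robot clock. Both blocks are down in their bays, the vial is in the bore nearer the thermometer and the larger bottle is in the single bore. The last wrist image matched the expected upright positions to within a few pixels, but the judged result was not shown.

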